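# Select a vacuum line and start the pump

### The job

Gently push the upright tab of the vacuum line selector round, with closed fingertips or the outside of a finger, until it points at the middle of the marker with the cross; leave it standing there. Then press the start button fully down and let it come up again. Only push: do not pinch the tab, do not press the button before the selector is set, leave the bottle, carton, jar and screwdriver where they are, and finish clear of everything.

Things in the scene. Friction and masses are not known exactly. Their poses are not given: they have to be found in the camera images.
- selector (a joint): Angle of the selector hub (rad) about a vertical axis; grows counterclockwise seen from above, stops at -2.3 and 2.3. The four marker places are at -1.5, -0.75, 0.75 and 1.5; it starts between -0.45 and 0.45. No clicks: a damped friction bearing (0.2 N m, about 3 N at the tab); it stays where it is left. Black hub 90 mm across, top 48 mm above the bench.
- manifold: Fixed round grey housing of the selector, 290 mm across, top 30 mm above the bench, with four brass hose nipples that stick out of its side by another 25 mm, below its top. Origin at the centre of its underside, on the turning axis; at joint value 0 the tab points along its -x axis.
- selector_axis (a point): Point on the selector's turning axis, at the top of the hub, 48 mm above the bench.
- tab_push (a point): Point inside the tab's outer part, 72 mm from the turning axis, 66 mm above the bench. The tab is a white upright plate on the hub, 12 mm thick, from 46 to 86 mm above the bench, running out from 12 mm behind the axis to a blunt point 94 mm from the axis. Outside the hub (radius 45 mm) it overhangs the housing freely. Pressing both flanks at once is pinching.
- tab_aim (a point): Point in the air that the tab points at: 118 mm from the axis on the tab's centre line, 36 mm above the bench, which is where the marker discs' centres are. Turns with the tab.
- mark_cross: The wanted marker: fixed round white disc, 48 mm across, 4 mm thick, with a black plus-shaped cross (36 mm across, arms 8 mm wide) on top. Its centre is 118 mm from the turning axis; origin at the centre of its underside, 30 mm above the bench; it reaches 36 mm above the bench. The four markers swap places from run to run.
- mark_ring: Another marker disc, same size, with a black ring; not wanted. Origin at the centre of its underside.
- mark_disc: Another marker disc, same size, with a filled black round spot; not wanted. Origin at the centre of its underside.
- mark_bar: Another marker disc, same size, with a single straight black bar; not wanted. Origin at the centre of its underside.
- start (a joint): Travel of the start button (m): 0 up, 0.006 fully down. Spring, about 5 N fully down; it comes back up when released. Counts as pressed beyond 0.0045.
- start_top (a point): Centre of the top of the start button, a white round cap 42 mm across on a small grey fixed housing on the bench to the right of the selector; pressed straight down; its top is 22 mm above the bench (housing 58 mm across, 12 mm high).
- bottle: Bystander: amber bottle, 60 mm across, 120 mm high, standing left of the selector; origin at the centre of its underside.
- carton: Bystander: small cardboard carton 50 x 90 x 60 mm high beyond the selector; origin at the centre of its underside.
- jar: Bystander: white jar 56 mm across, 70 mm high, beyond the button; origin at the centre of its underside.
- screwdriver: Bystander: red-handled screwdriver lying on the bench to the right of the button; origin under its middle.
There are look-alikes about, which are no part of the job. There is more than one size of the part that bears start; the job needs the smallest.

How it is judged:
On the way, in this order (a step that is already met when the one before it is completed fails the run):
1. the tab points at the middle of the cross marker (within 12 mm at the marker), at rest and let go (horizontal distance between tab_aim and mark_cross below 0.012 m and velocity of joint selector between -0.05 and 0.05 rad/s and contact force between the fingers and selector below 0.3 N), for 0.2 s.
2. the start button is pressed down (value of joint start above 0.0045 m), for 0.05 s.
At the end, for the whole second after the job is handed in: The tab points at the cross marker, its aim point within 12 mm (about 6 degrees) of the marker's centre, at rest; the start button has been pressed after that and is up again; the bystanders are within 20 mm of where they stood (horizontal distance between tab_aim and mark_cross below 0.012 m and velocity of joint selector between -0.05 and 0.05 rad/s and value of joint start below 0.001 m and distance of each of bottle, carton, jar, screwdriver from where it was at the start of the episode below 0.02 m); the robot touches nothing.
It fails at once if the start button is pressed while the selector is not at the cross marker (value of joint start above 0.002 m and not (horizontal distance between tab_aim and mark_cross below 0.012 m)).
It fails at once if the tab is pinched between the fingers (both flanks pressed at once) (contact force between the fingers and selector_c2 above 3 N and contact force between the fingers and selector_c3 above 3 N).
It fails at once if the selector is pushed roughly (over 40 N) (contact force between anything else and selector above 40 N).
It fails at once if a bystander is moved or lifted by more than 20 mm (distance of any of bottle, carton, jar, screwdriver from where it was at the start of the episode above 0.02 m).
It also fails if it takes over 54 s, if anything falls off the work surface, if the arm or the gripper's body presses on something with over 40 N, if the wrist force passes 120 N, or if a joint passes its speed limit or range.

### The arm

A 6-joint arm with a two-finger parallel gripper is mounted at the origin on the work surface. World frame = base frame: x ahead of the robot, y to its left, z up, the work surface at z = 0. Lengths are in m, angles in rad, forces in N, time in s.
With the tool pointing down it reaches from about 0.4 to 0.825 m from the base axis. Payload 7 kg.
Tool frame: the origin (TCP) lies between the finger pads; the fingertips stand 25 mm ahead of it and the grasp point (between the pads) lies 6 mm ahead of it; z points along the fingers, y is the line along which they close (so a half turn about z gives the same grasp; the last joint's range is limited). The gripper opens to 88 mm and grips with 3 to 60 N. Pads are 19 mm wide; open, the fingers measure 130 mm over their backs; the gripper's body (78 mm by 193 mm) begins 47 mm behind the grasp point.
Start: joints at [1.452, 0.359, 0.012, 0, -1.224, -0.288], TCP at [0.267, 0.62, 0.252] pointing down, gripper open.
Joint ranges: [-3.07, 3.07], [-1.43, 2.12], [-1.02, 1.25], [-3.03, 1.67], [-3.05, -0], [-3.03, 3.03]. Speed limits (rad/s): [2.39, 2.39, 3.01, 3.14, 3.14, 3.14].

### API

Orientations are given as a unit quaternion [x, y, z, w].
In Python, from plant import bot gives the robot as it stands. The module is installed in compiled form; this text tells all that it offers.
- The arm moves only by the tool apply_moves, never from a script. Its arguments are lists of equal length, an entry for each row: "linear": the shift along the world's x, y, z in m, a list of three; "delta_rot": the turn, a rotation vector about the world's x, y, z in degrees, a list of three; "hand": the closure, from 0 (fully open) to 1 (shut). In form: {"linear": [[x, y, z], ...], "delta_rot": [[ax, ay, az], ...], "hand": [hand, ...]}. A call has exactly 8 rows; each row shifts and turns the commanded pose from where the row before left it; what a row does not reach is not made up. A row lasts 1/8 s, in which the tool goes at most 62.5 mm and 10.7 degrees, less where a joint would pass 70% of its speed; a pose out of reach is approached as far as the arm can. A call with a gripper value outside its range is refused whole. The fingers move at their own pace and stop on an object; "newtons" is the grip in N (left out, the last holds). Time passes only in rows, so rows that do not move let the fingers close, or fill a call up. It gives the time, the measured TCP pose, the force, the opening and the grip force at its end, in the units of the state.
- bot.state(): the state, without advancing time (a new reading comes with each control period).
- bot.camera(name): name is "scene" or "top" or "wrist"; returns (picture, depth): 384x512x3 uint8, red, green, blue; 384x512 float32, m along the optical axis (not along the pixel's ray), 0 where there is no reading.
- bot.calibration(name): a dict with "fx", "fy", "cx", "cy" (pixels), "world_from_camera" (4x4, takes a point from camera to world coordinates). Camera axes: x right, y down, z forward; pixel columns grow to the right and rows downward; lengths in m; the calibration is good to about 2 mm. A picture is of the moment at which its call begins: read the wrist's pose just before it. calibration takes no time and is no camera call; for the wrist camera it gives the pose at the moment of the call.
- bot.job_done(): hands the job in; it is judged then, once.
The state is a dict: "time_s": time; "joint_pos": joint angles; "joint_vel": joint speeds; "joint_torque": joint torques, N m; "tool_pos": TCP position; "tcp_rot": TCP orientation; "force": force on the tool from outside, world axes, zero at the start; "wrist_torque": the same for the moment, N m; "gripper_width": opening from 0.0 (shut) to 1.0 (fully open); "grip_force": force on a finger pad.
Only numpy, scipy, OpenCV 4.12 (cv2) and the standard library are available. Lean on these libraries where they do the work, as an engineer would, in place of code of your own. Each camera call takes 0.05 s, during which the arm holds its last target. There are 200 camera calls.

## Working session

There is one attempt and no reset: what is moved stays moved. The work goes in short steps, Python scripts to look and compute and a tool call to move; the robot and the scene stay as the last step left them, time stands still between calls to the robot, and variables do not carry over. Pictures are saved under pics/ and viewed, at most 10 in all, crops included, and the job is handed in when it is done.

Besides the shell and the picture viewer there is one more tool, called after ">>>" as a command line: name --argument value ..., lists and objects as JSON in quotes. apply_moves: Moves the arm, as the interface text tells. Its arguments: {"type":"object","properties":{"linear":{"type":"array"},"delta_rot":{"type":"array"},"hand":{"type":"array"},"newtons":{"type":"number"}},"required":["linear","delta_rot","hand"]}

```bash
mkdir -p pics; cat > h.py <<'E'
import numpy as np, cv2
from plant import bot
def snap(n,f):
    c=bot.calibration(n); p,d=bot.camera(n); cv2.imwrite('pics/'+f,p[:,:,::-1]); np.savez('/tmp/'+n,p=p,d=d,**{k:np.array(v) for k,v in c.items()}); return p,d,c
def ray(c,u,v,z):
    T=np.array(c['world_from_camera']); r=T[:3,:3]@[(u-c['cx'])/c['fx'],(v-c['cy'])/c['fy'],1]; o=T[:3,3]
    return o+r*(z-o[2])/r[2]
E
python3 - <<'E'
from h import *
p,d,c=snap('top','top1.png'); print(c)
snap('scene','scene1.png'); print(bot.state())
E
```

```text
{'fx': 349.17002543744724, 'fy': 349.17002543744724, 'cx': 252.9434361623531, 'cy': 196.58069864683804, 'world_from_camera': array([[ 0.01827839, -0.99361207,  0.11135954,  0.47339004],
       [-0.99971078, -0.01642142,  0.01756994, -0.03580164],
       [-0.01562902, -0.11164849, -0.99362485,  1.07656153],
       [ 0.        ,  0.        ,  0.        ,  1.        ]])}
{'time_s': 0.1, 'joint_pos': array([ 1.45209742e+00,  3.59313424e-01,  1.11346436e-02, -2.73314045e-04,
       -1.22412552e+00, -2.88085007e-01]), 'joint_vel': array([-0.00061598, -0.0008296 ,  0.0013556 ,  0.00189659, -0.00143702,
       -0.00028496]), 'joint_torque': array([-1.65224534e-03, -5.84161556e+01,  2.93751276e+01,  7.01545089e+00,
        1.02297086e-02, -4.03085846e-05]), 'tool_pos': array([0.26695142, 0.61952002, 0.25071701]), 'tcp_rot': array([ 9.79377378e-01, -2.02038034e-01, -6.42504463e-05,  7.62153568e-04]), 'force': array([-0.09639756,  0.85533138,  0.025509  ]), 'wrist_torque': array([-0.01798263,  0.01654975, -0.00851521]), 'grip_force': 0.0, 'gripper_width': 1.0008927318319354}
```

View pics/top1.png

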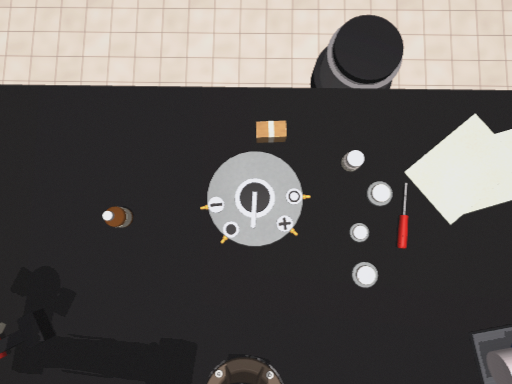

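View pics/scene1.png

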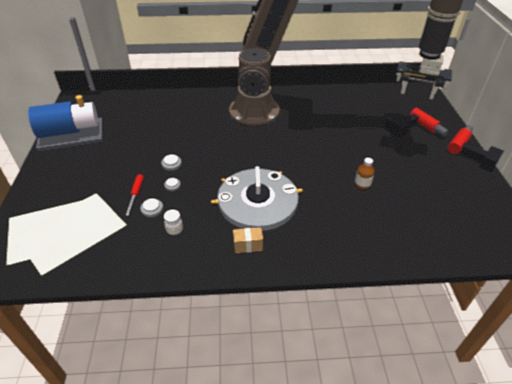

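The top view shows the selector hub at about (255,197), the tab pointing down the image to (253,226), and the cross marker at (285,223). Of the three buttons, the smallest is at (360,232). The others are at (380,193) and (365,275), and the jar is at (355,159).

```bash
python3 - <<'E'
from h import *
z=np.load('/tmp/top.npz'); p=z['p']; c={k:z[k] for k in z.files}
hsv=cv2.cvtColor(p,cv2.COLOR_RGB2HSV); g=p.min(2)
m=((g>170)).astype(np.uint8); m[:100]=0
n,l,s,ce=cv2.connectedComponentsWithStats(m)
for i in range(1,n):
    if s[i,4]>25 and 190<ce[i][0]<400: print(ce[i].round(1),s[i],ray(c,*ce[i],.036).round(4),ray(c,*ce[i],.022).round(4))
# housing grey
m=((g>70)&(hsv[:,:,1]<60)).astype(np.uint8); m[:,:195]=0;m[:,315:]=0;m[:145]=0;m[255:]=0
cn=max(cv2.findContours(m,cv2.RETR_EXTERNAL,cv2.CHAIN_APPROX_NONE)[0],key=cv2.contourArea)
e=cv2.fitEllipse(cn); print(e,ray(c,*e[0],.03))
for n,u,v,zz in[('tip',253,227,.086),('cross',285,223.5,.036),('ring',294,196.5,.036),('disc',231,229.5,.036),('bar',216,205,.036),('btn',360,232,.022),('jar',355,158,.07)]: print(n,ray(c,u,v,zz).round(4))
cv2.imwrite('pics/crop.png',cv2.resize(p[140:300,190:420,::-1],None,fx=3.4,fy=3.4,interpolation=cv2.INTER_CUBIC))
E
```

```text
[270.6 128.2] [268 121   6  16  91] [ 0.8017 -0.0678  0.036 ] [ 0.8061 -0.0682  0.022 ]
[355.3 157.7] [347 150  17  16 219] [ 0.7133 -0.3247  0.036 ] [ 0.7165 -0.3286  0.022 ]
[254.2 197.8] [ 208  152   95   94 6000] [ 0.5865 -0.0211  0.036 ] [ 0.588  -0.0209  0.022 ]
[380.3 193.6] [369 184  22  21 327] [ 0.6051 -0.3974  0.036 ] [ 0.6069 -0.4023  0.022 ]
[293.8 195.7] [290 192   9   8  54] [ 0.5946 -0.1396  0.036 ] [ 0.5962 -0.141   0.022 ]
[359.5 232.2] [351 224  17  17 196] [ 0.4894 -0.3339  0.036 ] [ 0.4896 -0.3379  0.022 ]
[365.2 274.4] [353 263  24  24 391] [ 0.3674 -0.3485  0.036 ] [ 0.366  -0.3528  0.022 ]
[218.4 373.2] [215 370   8   7  37] [0.0834 0.0717 0.036 ] [0.0782 0.0731 0.022 ]
[270.7 374.8] [268 371   6   8  26] [ 0.0826 -0.0771  0.036 ] [ 0.0773 -0.0777  0.022 ]
((254.5584259033203, 198.1945037841797), (94.42097473144531, 95.46532440185547), 84.0460433959961) [ 0.58586789 -0.02225383  0.03      ]
tip [ 0.4979 -0.02    0.086 ]
cross [ 0.5112 -0.1141  0.036 ]
ring [ 0.5923 -0.1403  0.036 ]
disc [0.4905 0.046  0.036 ]
bar [0.5628 0.0928 0.036 ]
btn [ 0.4903 -0.3393  0.022 ]
jar [ 0.7046 -0.3143  0.07  ]
```

View pics/crop.png

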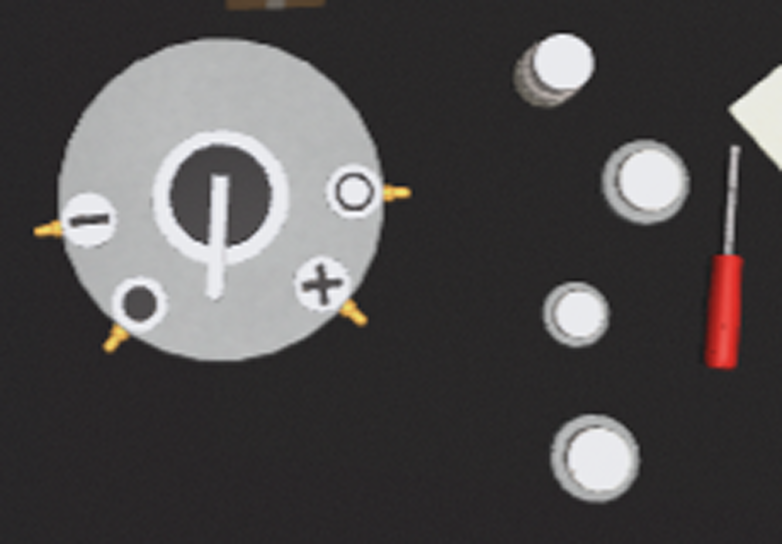

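The crop confirms it: the cross is at about (284.7,223.8) in full-image pixels, the tab points roughly at -x, and the small button is at (360,232). The tab has to turn about +52° (towards -y). I'll push with the flat sides of the closed fingers.

>>> apply_moves --linear '[[0.015,-0.037,0],[0.015,-0.037,0],[0.015,-0.037,0],[0.015,-0.037,0],[0.015,-0.037,0],[0.015,-0.037,0],[0.015,-0.037,0],[0.015,-0.037,0]]' --delta_rot '[[0,0,-4.25],[0,0,-4.25],[0,0,-4.25],[0,0,-4.25],[0,0,-4.25],[0,0,-4.25],[0,0,-4.25],[0,0,-4.25]]' --hand '[1,1,1,1,1,1,1,1]' --newtons 20

```text
time_s: 1.1
tool_pos: [0.3872, 0.3225, 0.2514]
tcp_rot: [0.877, -0.481, -0.0, 0.0]
force: [-0.4, 1.6, -0.2]
gripper_width: 0.153
grip_force: 0.0
```

>>> apply_moves --linear '[[0.0155,-0.038,0],[0.0155,-0.038,0],[0.0155,-0.038,0],[0.0155,-0.038,0],[0.0155,-0.038,0],[0.0155,-0.038,0],[0.0155,-0.038,-0.02],[0.0155,-0.038,-0.02]]' --delta_rot '[[0,0,-4.25],[0,0,-4.25],[0,0,-4.25],[0,0,-4.25],[0,0,-4.25],[0,0,-4.25],[0,0,-4.25],[0,0,-4.25]]' --hand '[1,1,1,1,1,1,1,1]'

```text
time_s: 2.1
tool_pos: [0.5114, 0.0186, 0.2111]
tcp_rot: [-0.698, 0.716, -0.0, 0.0]
force: [1.2, 1.3, -0.0]
gripper_width: 0.004
grip_force: 0.0
```

```bash
python3 - <<'E'
from h import *
p,d,c=snap('wrist','w1.png'); print(c['world_from_camera'].round(3), bot.state()['tool_pos'])
E
```

```text
[[-1.     0.025  0.007  0.509]
 [ 0.026  0.969  0.244 -0.047]
 [-0.     0.244 -0.97   0.343]
 [ 0.     0.     0.     1.   ]] [0.5108298  0.01551687 0.20798765]
```

View pics/w1.png

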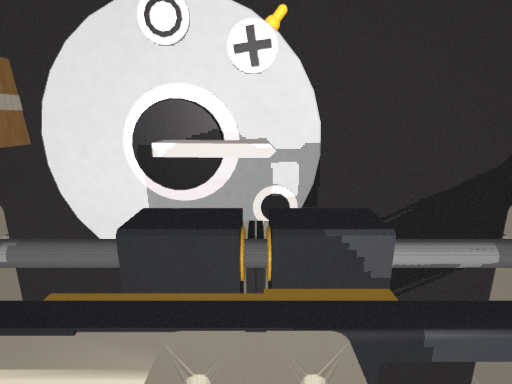

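The wrist view shows the cross at (252,46), the hub centre near (181,141), the tab tip at (274,149) and the closed fingers at the bottom.

```bash
python3 - <<'E'
from h import *
z=np.load('/tmp/wrist.npz'); c={k:z[k] for k in z.files}
print(c['fx'],c['cx'],c['cy'])
for n,u,v,zz in[('cross',252.5,46,.036),('ring',163,16,.036),('disc',275,207,.036),('hub',181,141,.03),('tip',274,149,.086),('taptail',153,149,.086),('fingL',120,215,.25),('fingR',392,215,.25)]: print(n,ray(c,u,v,zz).round(4))
d=z['d']; print(d[[220,250,280,250],[180,180,180,330]])
E
```

```text
301.111758633926 255.34336121061838 192.3568717884499
cross [ 0.51   -0.1108  0.036 ]
ring [ 0.5914 -0.1382  0.036 ]
disc [0.4905 0.0474 0.036 ]
hub [ 0.5861 -0.0241  0.03  ]
tip [ 0.4938 -0.0194  0.086 ]
taptail [ 0.5967 -0.0221  0.086 ]
fingL [ 0.5538 -0.0167  0.25  ]
fingR [ 0.4652 -0.0144  0.25  ]
[0.08108091 0.0744619  0.0756596  0.07478804]
```

>>> apply_moves --linear '[[0,0.005,-0.02],[0,0.005,-0.025],[0,0,-0.025],[0,0,-0.025],[0,0,-0.02],[0,0,-0.013],[0,0,0],[0,0,0]]' --delta_rot '[[0,0,0],[0,0,0],[0,0,0],[0,0,0],[0,0,0],[0,0,0],[0,0,0],[0,0,0]]' --hand '[1,1,1,1,1,1,1,1]'

```text
time_s: 3.15
tool_pos: [0.5115, 0.0301, 0.0842]
tcp_rot: [-0.699, 0.715, -0.0, 0.0]
force: [-0.2, 0.9, -0.4]
gripper_width: 0.002
grip_force: 0.0
```

>>> apply_moves --linear '[[0,-0.012,0],[0,-0.012,0],[0,-0.006,0],[0,-0.005,0],[-0.001,-0.008,0],[-0.001,-0.008,0],[0.0005,-0.008,0],[0.0005,-0.008,0]]' --delta_rot '[[0,0,0],[0,0,0],[0,0,0],[0,0,0],[0,0,6],[0,0,6],[0,0,6],[0,0,6]]' --hand '[1,1,1,1,1,1,1,1]'

```text
time_s: 4.15
tool_pos: [0.5107, -0.0368, 0.0836]
tcp_rot: [0.833, -0.553, 0.0, -0.001]
force: [1.8, 4.0, -1.2]
gripper_width: 0.004
grip_force: 1.9
```

>>> apply_moves --linear '[[0.002,-0.008,0],[0.0025,-0.0075,0],[0.003,-0.006,0],[0.002,-0.004,0],[0.002,-0.003,0],[0.001,-0.001,0],[0,0,0],[0,0,0]]' --delta_rot '[[0,0,6],[0,0,6],[0,0,5],[0,0,3],[0,0,3],[0,0,1],[0,0,0],[0,0,0]]' --hand '[1,1,1,1,1,1,1,1]'

```text
time_s: 5.15
tool_pos: [0.5226, -0.0667, 0.0836]
tcp_rot: [0.929, -0.369, 0.0, 0.0]
force: [-0.9, 0.5, 0.3]
gripper_width: 0.004
grip_force: 0.5
```

```bash
python3 - <<'E'
from h import *
s=bot.state(); print(s['tool_pos'],s['force'])
p,d,c=snap('wrist','w2.png')
E
```

```text
[ 0.52259107 -0.06665355  0.08356292] [-0.87829185  0.54437037  0.32377223]
```

View pics/w2.png

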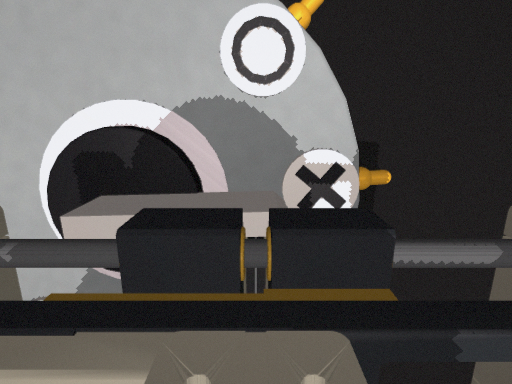

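The tab's far top edge runs from about (100,197) to (280,192). The cross is at about (320,187).

```bash
python3 - <<'E'
from h import *
z=np.load('/tmp/wrist.npz'); c={k:z[k] for k in z.files}
q={n:ray(c,u,v,zz) for n,u,v,zz in[('cross',320.5,187,.036),('ring',263,50,.036),('e1',103,197,.086),('e2',275,192,.086)]}
for k in q: print(k,q[k].round(4))
A=np.array([.586,-.023]); f=lambda v:np.degrees(np.arctan2(v[1],v[0]))%360
print(f(q['cross'][:2]-A),f(q['ring'][:2]-A),f((q['e2']-q['e1'])[:2]), [np.linalg.norm(q[k][:2]-A) for k in('cross','ring','e1','e2')])
E
```

```text
cross [ 0.5114 -0.1117  0.036 ]
ring [ 0.5922 -0.1389  0.036 ]
e1 [ 0.5907 -0.0381  0.086 ]
e2 [ 0.5397 -0.0954  0.086 ]
229.94950581263834 273.07845605006145 228.33355922922698 [np.float64(0.1158912411030388), np.float64(0.11606487290534215), np.float64(0.01583002574205959), np.float64(0.08597921000426628)]
```

>>> apply_moves --linear '[[-0.008,0.008,0],[-0.012,0.012,0],[-0.015,0.015,0.01],[0,0.01,0.03],[0,0,0.03],[0,0,0.03],[0,0,0.02],[0,0,0]]' --delta_rot '[[0,0,0],[0,0,0],[0,0,0],[0,0,0],[0,0,0],[0,0,0],[0,0,0],[0,0,0]]' --hand '[1,1,1,1,1,1,1,1]'

```text
time_s: 6.2
tool_pos: [0.4877, -0.0208, 0.2051]
tcp_rot: [0.93, -0.369, 0.001, -0.001]
force: [0.4, -0.2, -0.8]
gripper_width: 0.006
grip_force: 0.0
```

```bash
python3 - <<'E'
from h import *
s=bot.state(); print(s['tool_pos'],s['force'])
p,d,c=snap('wrist','w3.png')
E
```

```text
[ 0.48765552 -0.02083803  0.20505002] [ 0.4262475  -0.17663009 -0.8381264 ]
```

View pics/w3.png

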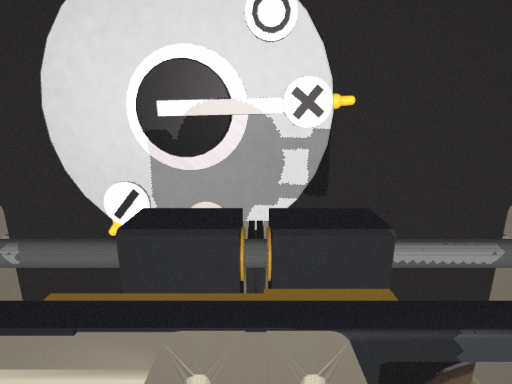

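The tab now runs from (158,108.5) to about (282,104), and the cross centre is at (308,102).

```bash
python3 - <<'E'
from h import *
z=np.load('/tmp/wrist.npz'); c={k:z[k] for k in z.files}; p=z['p']
for u in(170,200,225,250,265,275): print(u,[int(x) for x in p[90:122:1,u].mean(1)])
E
```

```text
170 [69, 67, 70, 69, 68, 71, 68, 70, 66, 104, 220, 254, 254, 254, 254, 254, 254, 254, 254, 254, 254, 254, 254, 254, 254, 253, 94, 69, 70, 71, 70, 68]
200 [81, 81, 81, 84, 84, 82, 80, 79, 94, 186, 254, 254, 254, 239, 231, 231, 230, 230, 231, 230, 231, 231, 230, 231, 223, 119, 43, 45, 45, 46, 49, 43]
225 [85, 91, 92, 90, 93, 94, 93, 85, 90, 203, 232, 233, 233, 235, 234, 233, 232, 231, 233, 233, 232, 233, 232, 229, 198, 65, 51, 49, 49, 49, 51, 44]
250 [226, 223, 223, 223, 224, 225, 227, 228, 243, 254, 254, 254, 254, 254, 235, 234, 235, 235, 234, 235, 234, 234, 234, 227, 133, 149, 147, 147, 145, 147, 147, 146]
265 [227, 225, 226, 226, 226, 223, 223, 226, 251, 254, 254, 254, 254, 254, 254, 254, 254, 254, 254, 254, 254, 254, 254, 241, 151, 164, 150, 146, 148, 146, 145, 145]
275 [225, 225, 225, 225, 225, 223, 224, 234, 254, 254, 254, 254, 254, 254, 254, 254, 254, 254, 254, 254, 254, 254, 254, 224, 224, 225, 224, 224, 222, 224, 224, 224]
```

```bash
python3 - <<'E'
from h import *
z=np.load('/tmp/wrist.npz'); c={k:z[k] for k in z.files}
f=lambda v:np.degrees(np.arctan2(v[1],v[0]))%360
q={n:ray(c,u,v,zz)[:2] for n,u,v,zz in[('cross',308,102,.036),('ring',271,12,.036),('bar',127,204,.036),('tail',158,108.5,.086),('end',280,104.5,.086),('hub',184,106,.03)]}
for k in q: print(k,q[k].round(4))
d=f(q['end']-q['tail']); A=np.array([.586,-.023]); print(d,f(q['cross']-A),f(q['ring']-A)-43,f(q['bar']-A)+129-0)
u=(q['end']-q['tail']);u/=np.linalg.norm(u)
ax=q['tail']+.012*u; print('axis from tab',ax, 'aim err', ax+.118*u-q['cross'])
E
```

```text
cross [ 0.5101 -0.1115]
ring [ 0.5915 -0.138 ]
bar [0.5624 0.0927]
tail [ 0.5931 -0.0127]
end [ 0.5281 -0.0863]
hub [ 0.5903 -0.0213]
228.49769753871144 229.38204502680617 229.73755355465119 230.54192791126178
axis from tab [ 0.58517545 -0.02170569] aim err [-0.00315768  0.00137147]
```

The selector is set, with an aim error of about 3 mm. Next is the button.

>>> apply_moves --linear '[[0,-0.03,0],[0,-0.042,0],[0,-0.045,0],[0,-0.045,0],[0,-0.045,0],[0,-0.045,0],[0.001,-0.04,0],[0.001,-0.026,0]]' --delta_rot '[[0,0,-4],[0,0,-4],[0,0,-4],[0,0,-4],[0,0,-4],[0,0,-4],[0,0,-4],[0,0,-4]]' --hand '[1,1,1,1,1,1,1,1]'

```text
time_s: 7.25
tool_pos: [0.4886, -0.3406, 0.2017]
tcp_rot: [0.791, -0.612, -0.001, 0.0]
force: [0.5, 0.0, 0.8]
gripper_width: 0.004
grip_force: 0.0
```

```bash
python3 - <<'E'
from h import *
s=bot.state(); print(s['tool_pos'],s['force'])
p,d,c=snap('wrist','w4.png')
g=(p.min(2)>170).astype(np.uint8); g[200:]=0
n,l,s,ce=cv2.connectedComponentsWithStats(g)
for i in range(1,n):
    if s[i,4]>60: print(ce[i].round(),s[i],ray(c,*ce[i],.022).round(4))
E
```

```text
[ 0.48856696 -0.34063747  0.20172501] [0.46959186 0.0022508  0.81043513]
[188.  17.] [136   0  98  37 537] [ 0.5872 -0.4751  0.022 ]
[154.  91.] [ 118   53   74   78 4356] [ 0.6064 -0.4027  0.022 ]
[ 50. 149.] [ 18 125  51  57 687] [ 0.7002 -0.3194  0.022 ]
[ 17. 159.] [   0  131   39   55 1812] [ 0.7325 -0.3004  0.022 ]
[256. 180.] [ 235  161   45   39 1304] [ 0.4865 -0.3409  0.022 ]
[369. 184.] [ 333  162   68   38 1903] [ 0.3698 -0.3669  0.022 ]
```

View pics/w4.png

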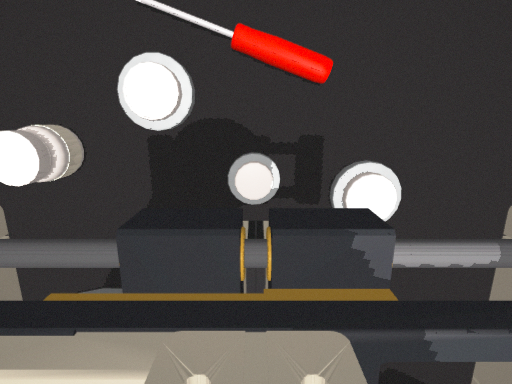

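The small button's cap is at (254,181), directly beneath the fingertips at (0.489, -0.341). The larger look-alikes are at (153,91) and (370,195).

>>> apply_moves --linear '[[0,0,-0.028],[0,0,-0.028],[0,0,-0.028],[0,0,-0.028],[0,0,-0.025],[0,0,-0.01],[0,0,0],[0,0,0]]' --delta_rot '[[0,0,0],[0,0,0],[0,0,0],[0,0,0],[0,0,0],[0,0,0],[0,0,0],[0,0,0]]' --hand '[1,1,1,1,1,1,1,1]'

```text
time_s: 8.3
tool_pos: [0.4901, -0.3397, 0.0574]
tcp_rot: [0.792, -0.611, 0.001, -0.0]
force: [0.9, -0.7, 0.0]
gripper_width: 0.008
grip_force: 0.0
```

Expected contact is at 0.047 and full travel at 0.041.

>>> apply_moves --linear '[[0,0,-0.005],[0,0,-0.004],[0,0,-0.003],[0,0,-0.002],[0,0,-0.0015],[0,0,-0.001],[0,0,0],[0,0,0]]' --delta_rot '[[0,0,0],[0,0,0],[0,0,0],[0,0,0],[0,0,0],[0,0,0],[0,0,0],[0,0,0]]' --hand '[1,1,1,1,1,1,1,1]'

```text
time_s: 9.3
tool_pos: [0.4898, -0.3397, 0.0412]
tcp_rot: [0.792, -0.611, 0.0, -0.0]
force: [-2.9, 2.6, 12.7]
gripper_width: 0.005
grip_force: 6.2
```

A force of 12.7 N, well above the 5 N spring, means the button is against its stop. I'll release it and retreat upwards.

>>> apply_moves --linear '[[0,0,-0.0005],[0,0,0.01],[0,0,0.02],[0,0,0.03],[0,0,0.04],[0,0,0.04],[0,0,0.03],[0,0,0.01]]' --delta_rot '[[0,0,0],[0,0,0],[0,0,0],[0,0,0],[0,0,0],[0,0,0],[0,0,0],[0,0,0]]' --hand '[1,1,1,1,1,1,1,1]'

```text
time_s: 10.3
tool_pos: [0.4902, -0.3399, 0.2215]
tcp_rot: [0.792, -0.611, 0.001, -0.0]
force: [0.3, -0.7, -0.5]
gripper_width: 0.003
grip_force: 0.0
```

```bash
python3 - <<'E'
from h import *
s=bot.state(); print(s['time_s'],s['tool_pos'],s['force'])
p,d,c=snap('top','top2.png')
cv2.imwrite('pics/crop2.png',cv2.resize(p[100:300,190:420,::-1],None,fx=3,fy=3,interpolation=cv2.INTER_CUBIC))
E
```

```text
10.3 [ 0.49015207 -0.33985719  0.2214895 ] [ 0.3412051  -0.66732888 -0.49175643]
```

View pics/crop2.png

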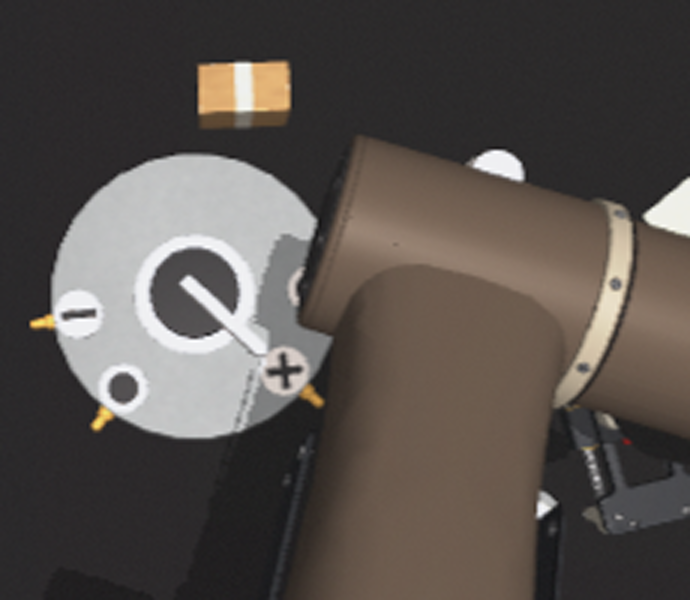

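The tab, from (185,280) to (265,352) in the crop, points at the cross at (285,370). The arm is well clear of everything.

```bash
python3 -c "
from plant import bot
print(bot.job_done())"
```

```text
the job is handed in; nothing more can be done
None
```

The job is handed in, with no verdict returned: the tab points at the cross marker (about 3 mm off by my measurement), the small start button was pressed to its stop and released, and the arm ended clear.

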